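# Tug the tile box's cover, free its catch if caught, hold it open

## Task

The tile box has a sliding cover that springs shut, and a hidden catch that sometimes holds it. Before you touch the catch knob, take the cover's upright grip and tug it away from the knob; if it stops after about a centimetre it is caught, so turn the knob anticlockwise to its stop to free it. Then slide the cover fully open and finish while still holding it open by the grip, so that the test tiles can be taken out, and do not disturb the things standing round the box.

Things in the scene. Friction and masses are not known exactly. Their poses are not given: they have to be found in the camera images.
- tile_box: low wooden box, 130 x 260 x 66 mm (x, y, z of its own frame), screwed to the table so that it cannot move; origin at the centre of its underside, z up. Its y axis is the long way. At the -y end stands a darker wooden catch housing (130 x 50 mm, 84 mm high) with the black bar knob on it; an aluminium cover runs from y = -75 to +35 mm when shut, in tracks on the long walls (78 mm high), and covers a well with test tiles. The cover opens along the box's +y, away from the knob.
- cover_slide (a joint): how far the cover is open, in m: 0 shut, 0.075 fully open at its stop. A spring pulls it shut with about 3 N when shut, rising to about 7 N fully open, so it closes whenever it is let go. When the hidden catch holds it, it moves only about 10 mm and then stops hard; otherwise it slides all the way.
- cover: the sliding aluminium cover, 106 x 110 x 6 mm, with its upright wooden grip, all one piece. The grip is a bar 52 mm long along the box's x, 14 mm thick along the box's y, standing 38 mm high on a thin steel foot (66 x 26 x 4 mm), from 72 to 110 mm above the table. Axes as the box's; origin on the table below the grip's middle, so with the cover shut it lies at the box's origin.
- grip_top (a point): centre of the top face of the grip, 110 mm above the table.
- catch_knob (a joint): angle of the catch knob in rad, about 0 to 0.08 at the start, growing as it turns anticlockwise seen from above, stop at 1.35. It turns easily (about 0.1 N m) and stays where it is left. Turning it past about 0.95 throws the hidden catch out for good; it may also be out from the start, and nothing visible, nor the knob's angle, tells which.
- knob_top (a point): centre of the top of the black bar knob, on its axis, 121 mm above the table and 108 mm from the middle of the box towards its -y end. The bar is 46 mm long, 13 mm thick and 28 mm high (z = 93 to 121 mm), lies along the box's x at knob angle 0 and turns with the knob; the axes of this point turn with it, x along the bar.
- mug_a: dark clay mug 128 mm high with a handle, a bystander to the right; origin under it.
- pigment_jar: jar with a cap, 68 mm wide, 104 mm high, a bystander at the back right; origin under its centre.
- paint_tin: dripped paint tin, 101 mm wide, 134 mm high, a bystander to the left; origin under its centre.
- pigment_bowl: small bowl with a brush standing in it, 139 x 102 x 118 mm, a bystander at the back left; origin under it.
- tape_core: cardboard ring 64 mm wide, 24 mm high, lying on the robot's side of the box as a bystander; origin under its centre.
- wood_rib: flat wooden potter's rib 43 x 83 x 6 mm, lying on the robot's side of the box as a bystander; origin under its centre.

How it is judged (in metres and radians):
On the way:
1. the cover is tugged (drawn at least 4 mm) while the catch knob is still as it was found (value of joint cover_slide above 0.004 m and value of joint catch_knob below 0.2 rad and contact force between the fingers and cover above 1 N), for 0.1 s.
At the end, for the whole second after the job is handed in: the cover is open by at least 65 of its 75 mm and at rest, and the robot's fingers are still on its grip with more than 1 N, holding it against the spring (value of joint cover_slide above 0.065 m and contact force between the fingers and cover above 1 N and velocity of joint cover_slide between -0.02 and 0.02 m/s); the arm keeps its last pose, push and grip.
It fails at once if any of the mug, jar, tin, bowl, cardboard ring or wooden rib pushed more than 25 mm from its place (distance of any of mug_a, pigment_jar, paint_tin, pigment_bowl, tape_core, wood_rib from where it was at the start of the episode above 0.025 m).
It also fails if it takes over 51 s, if anything falls off the work surface, if the arm or the gripper's body presses on something with over 40 N, if the wrist force passes 120 N, or if a joint passes its speed limit or range.

## Robot

A 6-joint arm with a two-finger parallel gripper is mounted at the origin on the work surface; the furniture and walls round the work are solid. World frame = base frame: x ahead of the robot, y to its left, z up, the work surface at z = 0. Lengths are in mm, angles in degrees, forces in N, time in s.
With the tool pointing down it reaches from about 300 to 775 mm from the base axis. Payload 14.6 kg.
Tool frame: the origin (TCP) lies at the very end of the fingers, on their centre line; the grasp point (between the pads) lies 19 mm behind it (manip.hold_point_z is the distance from the TCP to the grasp point, in mm); z points along the fingers, y is the direction in which the jaws open and shut (so a half turn about z gives the same grasp; the last joint's range is limited). The gripper opens to 85 mm and grips with 20 to 120 N. Pads are 22 mm wide; open, the fingers measure 114 mm over their backs; the gripper's body (76 mm by 85 mm) begins 54 mm behind the grasp point. The pads swing forward as they close: fully open they stand 13 mm farther back than shut.
Start: joints at [63.564, 17.183, 87.147, -0, 75.671, -3.816], TCP at [211.54, 507.681, 231.281] pointing down, gripper open.
Joint ranges: [-173.82, 173.82], [-45.26, 126.66], [13.44, 144.39], [-59.66, 239.66], [0, 175.72], [-146.38, 146.38]. Speed limits (degrees/s): [127.2, 127.2, 147.25, 180, 180, 180].

## Interface

Orientations are given as a 3x3 rotation matrix whose columns are the frame's x, y, z axes.
In Python, from bench import manip gives the robot as it stands. Calls block until the motion is done:
- manip.move_ptp(position, orientation): joint-space move of the TCP to a pose.
- manip.move_linear(position, rot=None, speed=150, guard=None): straight line of the TCP; rot=None keeps the orientation; speed is the mean speed in mm/s. With guard (N) it stops when the force on the tool has changed by that much, and returns True; else False.
- manip.move_joints(angles): joint-space move.
- manip.gripper_to(opening): finger opening in mm; the grip force is fixed at half the most; returns when the fingers have stopped.
- manip.dwell(seconds).
- manip.inverse_kinematics(position, orientation): joint angles nearest the present ones, or None.
- manip.camera(name): name is "scene" or "top"; returns a dict with "pixels" (480x640x3 uint8, red, green, blue), "range_z" (480x640 float32, mm along the optical axis (not along the pixel's ray), 0 where there is no reading), "K" (3x3 intrinsics, pixels), "R" (3x3) and "t" (3): a world point X has camera coordinates R X + t. Camera axes: x right, y down, z forward; pixel columns grow to the right and rows downward; lengths in mm; the calibration is good to about 2 mm. A picture is of the moment at which its call begins.
A pose or a line that the arm cannot do raises manip.Unreachable and nothing moves.
- manip.sign_off(): hands the job in, once; it reports no verdict.
Trained networks look in the newest picture that a camera, given by its name, has taken for a name from the list of things; names that differ only in an ending like _2 or _b are one class to them, and where a whole thing is asked for, a point or a joint stands for the part that bears it (a point fixed in the world has none). Each returns a list of dicts, best first, with "score" (0 to 1); they miss things now and then, are a little off and sometimes report something else, mostly with a low value. They report only what shows in the picture. A call takes as long as a camera call.
- manip.find_in(query, camera): "bbox" ([left, top, width, height] in pixels, round what is visible of it).
- manip.silhouettes(query, camera): "pixels" (480x640 bool, what is visible of it) and "bbox" ([left, top, width, height] in pixels, round what is visible of it).
- manip.mark_of(query, camera): "xy" ([column, row] in pixels: a listed point, or the origin of a listed thing).
Readings, each from a call of its own:
- manip.get_time_s(): time.
- manip.get_joints(): joint angles.
- manip.get_dq(): joint speeds.
- manip.get_joint_torque(): joint torques, N m.
- manip.get_tool_pos(): TCP position.
- manip.get_eef_rot(): TCP orientation.
- manip.get_force(): force on the tool from outside, world axes, zero at the start.
- manip.get_wrist_torque(): the same for the moment, N m.
- manip.get_finger_gap(): finger opening in mm.
Only numpy, scipy, OpenCV 4.12 (cv2) and the standard library are available. Lean on these libraries where they do the work, as an engineer would, in place of code of your own. Each camera call takes 0.05 s, during which the arm holds its last target.

## Working session

There is one attempt and no reset: what is moved stays moved. The work goes in short steps, each a Python script; the robot and the scene stay as the last script left them, time stands still between calls to the robot, and variables do not carry over. Pictures are saved under pics/ and viewed, and the job is handed in when it is done.

```bash
mkdir -p pics; cat > h.py <<'E'
import numpy as np, cv2
from bench import manip
def px2w(c,uv,z=None,d=None):
    K,R,t=map(np.array,(c["K"],c["R"],c["t"]));t=t.ravel()
    ray=np.linalg.inv(K)@np.array([uv[0],uv[1],1.0])
    o=-R.T@t; r=R.T@ray
    return o+r*((z-o[2])/r[2]) if z is not None else o+r*d
def cloud(c,mask=None):
    K,R,t=map(np.array,(c["K"],c["R"],c["t"]));t=t.ravel()
    d=c["range_z"]; m=d>0
    if mask is not None: m&=mask
    v,u=np.nonzero(m); z=d[v,u]
    P=np.linalg.inv(K)@np.vstack([u*z,v*z,z]).astype(float)
    return (R.T@(P-t[:,None])).T
E
python3 - <<'E'
from h import *
for n in("scene","top"):
    c=manip.camera(n); cv2.imwrite(f"pics/{n}0.png",c["pixels"][...,::-1])
    print(n,(-np.array(c["R"]).T@np.array(c["t"]).ravel()).round())
    for q,z in(("grip_top",110),("knob_top",121),("tile_box",0),("mug_a",0),("pigment_jar",0),("paint_tin",0),("pigment_bowl",0),("tape_core",0),("wood_rib",0)):
        print(q,[(np.round(a["score"],2),np.round(a["xy"]),px2w(c,a["xy"],z).round(1)) for a in manip.mark_of(q,n)[:2]])
    for q in("catch_knob","cover","tile_box"):
        for s in manip.silhouettes(q,n)[:1]:
            P=cloud(c,s["pixels"]); print(q,s["score"],s["bbox"],P[:,2].max().round(), np.median(P,0).round())
print(manip.get_time_s())
E
```

```text
scene [-203. -407. 1149.]
grip_top [(np.float64(0.95), array([357., 258.]), array([ 471.5, -129.8,  110. ]))]
knob_top [(np.float64(0.66), array([409., 267.]), array([ 492.4, -232.9,  121. ]))]
tile_box [(np.float64(0.94), array([355., 284.]), array([ 476.5, -127.5,    0. ])), (np.float64(0.17), array([352., 287.]), array([ 467.3, -126. ,    0. ]))]
mug_a [(np.float64(0.72), array([410., 272.]), array([ 561. , -219.8,    0. ])), (np.float64(0.7), array([432., 368.]), array([ 370.5, -349.6,    0. ]))]
pigment_jar [(np.float64(0.9), array([453., 314.]), array([ 506.8, -341.9,    0. ]))]
paint_tin [(np.float64(0.7), array([168., 244.]), array([374.4, 298.9,   0. ]))]
pigment_bowl [(np.float64(0.61), array([212., 200.]), array([532.4, 284.6,   0. ])), (np.float64(0.52), array([428., 371.]), array([ 362.1, -344.5,    0. ]))]
tape_core [(np.float64(0.71), array([432., 369.]), array([ 368.5, -350. ,    0. ]))]
wood_rib [(np.float64(0.77), array([322., 323.]), array([ 358.1, -109. ,    0. ]))]
catch_knob 0.51 [401.6, 263.9, 13.9, 24.2] 127.0 [ 481. -238.  116.]
cover 0.85 [332.9, 244.9, 64.3
[... 455 characters left out ...]
]
pigment_jar [(np.float64(0.6), array([480., 200.]), array([ 505.8, -346. ,    0. ])), (np.float64(0.29), array([377., 220.]), array([ 470.1, -127.4,    0. ]))]
paint_tin [(np.float64(0.69), array([178., 267.]), array([379.4, 300.5,   0. ]))]
pigment_bowl [(np.float64(0.97), array([186., 191.]), array([543.3, 284.8,   0. ]))]
tape_core [(np.float64(0.87), array([436., 268.]), array([ 364.6, -246.9,    0. ]))]
wood_rib [(np.float64(0.9), array([368., 271.]), array([ 361.5, -104.1,    0. ]))]
catch_knob 0.8 [431.1, 189.0, 16.1, 28.9] 123.0 [ 485. -235.  117.]
cover 0.88 [360.5, 183.9, 66.0, 59.8] 113.0 [ 473. -151.   72.]
tile_box 0.84 [311.3, 171.9, 142.1, 87.6] 123.0 [ 468. -131.   72.]
1.3
```

View pics/top0.png

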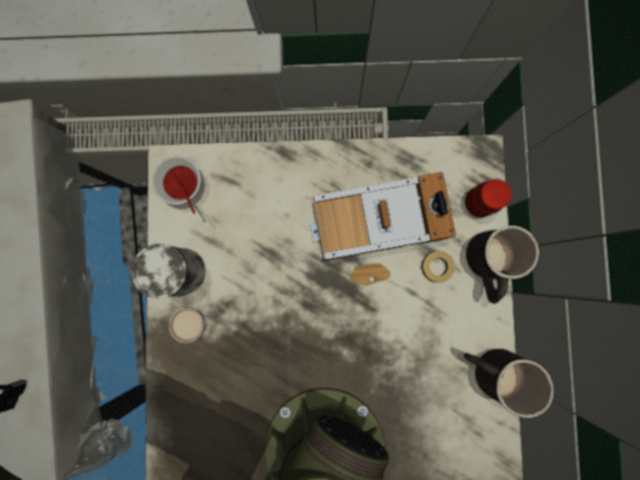

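View pics/scene0.png

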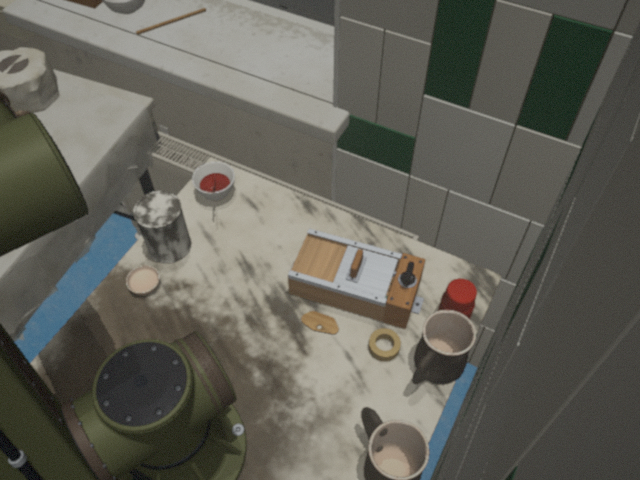

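```bash
python3 - <<'E'
from h import *
for n in("top","scene"):
    c=manip.camera(n); P=cloud(c)
    cx=np.array([478,-130])
    for lab,lo,hi,ctr,r in(("grip",104,116,(475,-128),45),("knob",114,128,(487,-235),35),):
        m=(P[:,2]>lo)&(P[:,2]<hi)&(np.linalg.norm(P[:,:2]-ctr,axis=1)<r); Q=P[m]
        if len(Q)<5: print(n,lab,len(Q));continue
        r_=cv2.minAreaRect(Q[:,:2].astype(np.float32)); w=np.linalg.svd(Q[:,:2]-Q[:,:2].mean(0),full_matrices=False)[2][0]
        print(n,lab,len(Q),Q.mean(0).round(1),r_,np.degrees(np.arctan2(w[1],w[0])))
    m=(P[:,2]>63)&(P[:,2]<90)&(abs(P[:,0]-478)<120)&(abs(P[:,1]+130)<170)
    print(n,cv2.minAreaRect(P[m][:,:2].astype(np.float32)))
E
python3 - <<'E'
import cv2
a=cv2.imread('pics/top0.png')[150:290,290:510];cv2.imwrite('pics/crop0.png',cv2.resize(a,None,fx=3.6,fy=3.6,interpolation=2))
E
```

```text
top grip 192 [ 469.3 -131.3  108.5] ((469.6085510253906, -131.62489318847656), (51.93349838256836, 14.26754379272461), 9.35822582244873) -171.01759579034152
top knob 168 [ 485.8 -237.6  119.1] ((485.9276428222656, -238.1605682373047), (45.538944244384766, 13.433204650878906), 11.88084602355957) -169.71390567701366
top ((469.8531494140625, -132.51104736328125), (129.95143127441406, 261.12237548828125), 8.689462661743164)
scene grip 140 [ 467.  -129.4  109. ] ((467.8941955566406, -129.19192504882812), (53.82157897949219, 14.180700302124023), 9.14942455291748) -171.51558459953927
scene knob 128 [ 482.9 -236.1  119.7] ((482.5155334472656, -236.046630859375), (47.0523796081543, 12.688274383544922), 10.62128734588623) -169.51985036534202
scene ((468.2477111816406, -129.45758056640625), (133.57225036621094, 261.0823059082031), 8.63302230834961)
```

View pics/crop0.png

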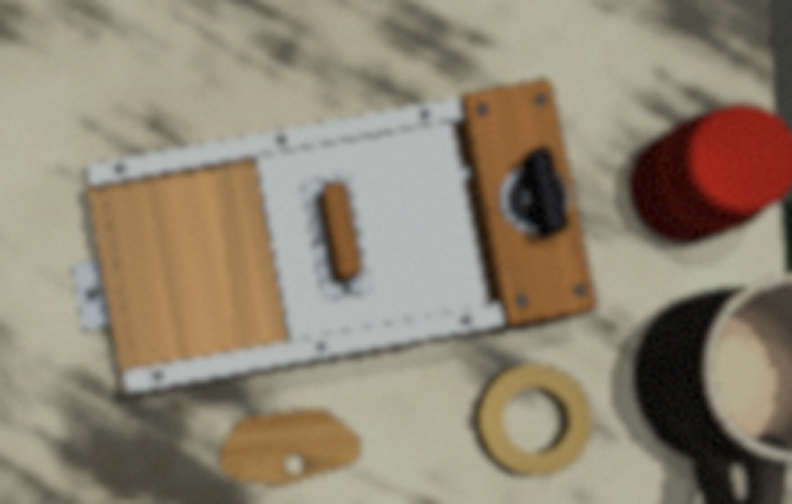

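The top view shows the grip at about (383, 214) px and the knob at about (439, 203) px. Depth puts the grip at (469, -130.5) and the knob at (484.5, -237), 107.7 mm apart against an expected 108. The box yaw is about 8.7°. There is free space around the grip, and the nearest bystanders to the knob are the jar and mug.

```bash
cat >> h.py <<'E'
YAW=np.radians(8.7); BX=np.array([np.cos(YAW),np.sin(YAW),0]); BY=np.array([-np.sin(YAW),np.cos(YAW),0])
G=np.array([468.7,-130.5,0]); KN=np.array([484.7,-237.0,0])
def rot(a,s):  # tool pointing down; tool y = s * (box y turned by a)
    c,d=np.cos(a),np.sin(a); y=s*(c*BY-d*BX)  # rotate BY by a: BY*c - BX*d
    z=np.array([0,0,-1.]); return np.column_stack([np.cross(y,z),y,z])
E
python3 - <<'E'
from h import *
for s in(1,-1):
    for nm,p,a in(("grip",G,0),("open",G+75*BY,0),("knob",KN,0),("knob",KN,.7),("knobend",KN,1.4)):
        q=manip.inverse_kinematics(p+[0,0,85],rot(a,s)); print(s,nm,None if q is None else np.round(q))
E
```

```text
1 grip [ -20.   20.  105.   -0.   55. -119.]
1 open [ -12.   17.  109.   -0.   54. -110.]
1 knob [ -30.   25.   97.   -0.   58. -129.]
1 knob None
1 knobend None
-1 grip [-20.  20. 105.  -0.  55.  61.]
-1 open [-12.  17. 109.  -0.  54.  70.]
-1 knob [-30.  25.  97.  -0.  58.  51.]
-1 knob [-30.  25.  97.  -0.  58.  11.]
-1 knobend [-30.  25.  97.  -0.  58. -29.]
```

```bash
python3 - <<'E'
from h import *
R=rot(0,-1)
manip.move_ptp(G+[0,0,180],R)
manip.gripper_to(50)
print(manip.move_linear(G+[0,0,81],R,speed=90,guard=15),manip.get_tool_pos())
manip.gripper_to(0)
print(manip.get_finger_gap(),manip.get_force())
p0=manip.get_tool_pos()
g=manip.move_linear(p0+22*BY,speed=20,guard=30)
p=manip.get_tool_pos(); print(g,(p-p0)@BY,manip.get_force(),manip.get_force()@BY)
manip.dwell(.2)
c=manip.camera("top"); cv2.imwrite("pics/tug.png",c["pixels"][100:340,250:570,::-1].repeat(2,0).repeat(2,1)); print(manip.get_time_s(), manip.get_finger_gap())
E
```

```text
False [ 468.99559169 -130.61057106   81.52451134]
13.083704314071106 [-3.72679371 15.75013657 10.5077997 ]
False 21.963661284526196 [-1.54044077 -3.89859819  2.24976158] -3.6207321469825544
7.525 13.420127219736726
```

View pics/tug.png

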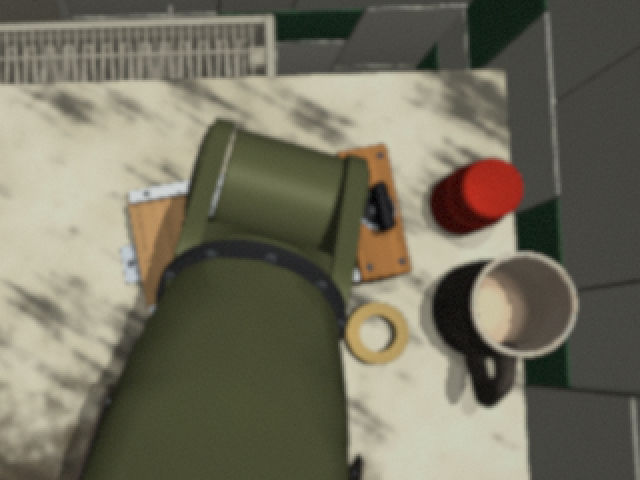

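The arm hides the grip and cover in the picture; the knob still lies as found. The tug went 22 mm with only about 4 N pull and the fingers are still on the 13 mm grip. So the cover isn't caught, the knob needn't be touched, and I'll keep sliding.

```bash
python3 - <<'E'
from h import *
p0=np.array([468.99,-130.61,81.5])
p=manip.get_tool_pos(); s0=(p-p0)@BY
g=manip.move_linear(p+(73-s0)*BY,speed=30,guard=30)
manip.dwell(.4)
p=manip.get_tool_pos(); print(g,(p-p0)@BY,manip.get_force(),manip.get_force()@BY,manip.get_finger_gap(),manip.get_time_s())
for n in("scene","top"):
    c=manip.camera(n); cv2.imwrite(f"pics/open_{n}.png",c["pixels"][...,::-1])
    for s in manip.silhouettes("cover",n)[:1]:
        P=cloud(c,s["pixels"]); P=P[(P[:,2]>60)&(P[:,2]<82)]; y=(P-G)@BY; print(n,s["score"],len(P),np.percentile(y,[1,5,50,95,99]))
E
```

```text
False 72.82827769369003 [-2.19315143 -6.69391146  2.93956498] -6.285152670853333 13.162981037055971 9.725
scene 0.71 1546 [-32.05201423  -1.49196998  34.36178334 100.64270726 106.21968561]
```

View pics/open_scene.png

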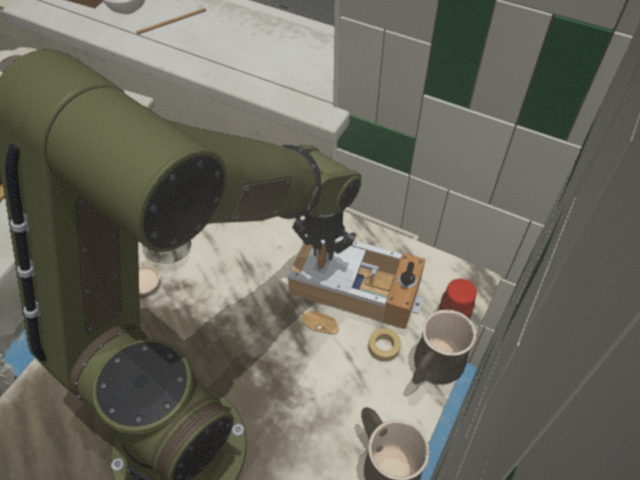

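View pics/open_top.png

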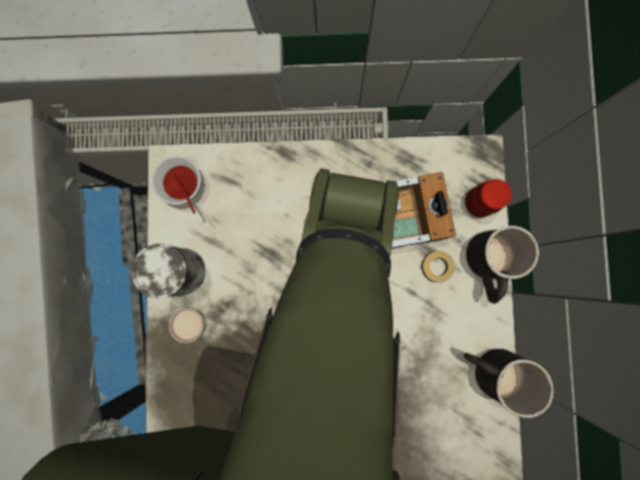

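The scene view shows the cover drawn back with the grip in the fingers at about (322, 255) px. The well and its tiles are open at about (375, 275) px, and the bystanders are where they were. The cover's front edge reads about 106 mm, which matches 35 + 72, and the pull is 6.3 N, as the spring should give.

```bash
python3 -c "
from h import *
p=manip.get_tool_pos();print((p-np.array([468.99,-130.61,81.5]))@BY,manip.get_force()@BY,manip.get_finger_gap(),manip.get_time_s());manip.sign_off()"
```

```text
72.82451939214461 -5.934954400143738 12.912920833605234 9.925
the job is handed in; nothing more can be done
```

The cover is open by about 73 of its 75 mm. I handed the job in at about 10 s with the gripper still holding it by the grip.

- **Tug:** I took the grip and tugged first. The cover ran 22 mm with about 4 N of pull, so it was not caught, and I never touched the knob.
- **Last checks:** The tool had travelled 72.8 mm and was holding still. The spring pulled with about 6 N and the fingers were on the grip at a gap of 13 mm. The scene camera put the cover's leading edge about 106 mm from the box centre, against 108 mm expected for this opening.
- **Surroundings:** In the final pictures the well and tiles are exposed, and the bystanders in view look unmoved. The rib was partly hidden by the arm in the top view, but the scene view shows it in place. The tin was partly hidden in the scene view, but the top view shows it in place.
- **Failed check:** The top camera could not confirm the cover, because the arm hid it.

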